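Hold the spring clip open around the feed card

ROBOT

A 6-joint arm with a two-finger parallel gripper is mounted at the origin on the work surface. World frame = base frame: x ahead of the robot, y to its left, z up, the work surface at z = 0. Lengths are in m, angles in rad, forces in N, time in s.
With the tool pointing down it reaches from about 0.35 to 0.975 m from the base axis. Payload 7.1 kg.
Tool frame: the origin (TCP) lies midway between the tips of the shut fingers; the grasp point (between the pads) lies 19 mm behind it; z points along the fingers, y is the line along which they close (so a half turn about z gives the same grasp; the last joint's range is limited). The gripper opens to 88 mm and grips with 3 to 60 N. Pads are 20 mm wide; open, the fingers measure 115 mm over their backs; the gripper's body (75 mm by 178 mm) begins 61 mm behind the grasp point.
Start: joints at [-0.019, 0.423, 1.63, -0, 1.089, -0.019], TCP at [0.625, 0, 0.223] pointing down, gripper open.
Joint ranges: [-3, 3], [-0.9, 2.11], [0.09, 2.58], [-1.31, 4.45], [0.11, 2.69], [-2.54, 2.54]. Speed limits (rad/s): [2.39, 2.39, 3.01, 3.14, 3.14, 3.14].

INTERFACE

Orientations are given as a unit quaternion [w, x, y, z].
In Python, from station import move_pose, movel, movej, command_gripper, wait, inverse_kinematics, read_camera, camera_info, MotionError, job_done, get_time, get_joint_pos, get_qvel, get_effort, get_tcp_pos, get_ee_rot, get_ft_force, get_ft_torque, get_grip_width, get_finger_force gives the robot as it stands. Calls block until the motion is done:
- move_pose(position, orientation): joint-space move of the TCP to a pose.
- movel(position, frame=None, v=0.15, until_force=None): straight line of the TCP; frame=None keeps the orientation; v is the mean speed in m/s. With until_force (N) it stops when the force on the tool has changed by that much, and returns True; else False.
- movej(angles): joint-space move.
- command_gripper(opening): opening from 0.0 (shut) to 1.0 (fully open); the grip force is fixed at half the most; returns when the fingers have stopped.
- wait(seconds).
- inverse_kinematics(position, orientation): joint angles nearest the present ones, or None.
- read_camera(name): name is "scene" or "side" or "wrist"; returns the picture (480x640x3 uint8, red, green, blue); there is no depth.
- camera_info(name): a dict with "intrinsics" (3x3 intrinsics, pixels), "T" (4x4, takes a point from camera to world coordinates); the wrist camera has in their place "tool_from_camera" (4x4, takes a point from camera to tool coordinates, whose origin is the TCP and whose axes are the flange's). Camera axes: x right, y up, looking along -z (the intrinsics and any distortion apply to the point x, -y, -z); pixel columns grow to the right and rows downward; lengths in m; the calibration is good to about 2 mm. A picture is of the moment at which its call begins: read the wrist's pose just before it. camera_info takes no time and is no camera call.
A pose or a line that the arm cannot do raises MotionError and nothing moves.
- job_done(): hands the job in; it is judged then, once.
Readings, each from a call of its own:
- get_time(): time.
- get_joint_pos(): joint angles.
- get_qvel(): joint speeds.
- get_effort(): joint torques, N m.
- get_tcp_pos(): TCP position.
- get_ee_rot(): TCP orientation.
- get_ft_force(): force on the tool from outside, world axes, zero at the start.
- get_ft_torque(): the same for the moment, N m.
- get_grip_width(): opening from 0.0 (shut) to 1.0 (fully open).
- get_finger_force(): force on a finger pad.
Only numpy, scipy, OpenCV 4.12 (cv2) and the standard library are available. Lean on these libraries where they do the work, as an engineer would, in place of code of your own. Each camera call takes 0.05 s, during which the arm holds its last target. There are 200 camera calls.

TASK

Take the big wooden spring clip that lies on the table by its two handles, squeeze them so that its jaws gape wide, and bring the open jaws around the outer upright edge of the white feed card on the turntable, about half-way up, so that I can tuck today's slip in. Finish while still holding it there: squeezed wide open, the card's edge well between the two jaws, the clip resting on nothing and touching neither card nor turntable. Do not shove the card or turn the turntable, and leave the canister, jar and scoop where they are.

Things in the scene. Friction and masses are not known exactly. Their poses are not given: they have to be found in the camera images.
- clip: Big wooden peg-type spring clip lying on its side: 94 mm long, 49 mm wide over the handles, 32 mm tall, about 65 g. Two levers on an upright steel pivot. Origin: on the pivot, half-way up (16 mm above the table). z up; while shut, x runs along the clip's midline to the jaws, handles to -x. The frame belongs to the +y lever: it turns by half the joint value when squeezed evenly.
- handle_a (a point): Rounded end of the +y handle, half-way up, at x = -46, y = +22 mm from the pivot while shut. The handles are flat bars 5 mm thick, 32 mm tall, that splay to these ends and lie parallel when fully squeezed: grip so that the pads bear on the flats just ahead of the ends (best x = -36). Then the clip is 21 mm wide there, and the jaw tips lie 89 mm ahead of the ends (86 mm while shut).
- handle_b (a point): Rounded end of the -y handle, its mirror image, at x = -46, y = -22 mm from the pivot while shut.
- clip_b (a joint): Opening of the clip in rad: 0 shut (held by the spring), 0.59 fully open at its stop. The gap between the jaw tips is about 39 mm times this value (16 mm at 0.40, 23 mm at 0.59). Each handle end needs about 5 N to begin to move and 9 N at full opening, 12 N if gripped 10 mm ahead of the end.
- jaw_tip_a (a point): Inner face of the jaw tip of the +y lever, 40 mm ahead of the pivot, half-way up the lever.
- jaw_tip_b (a point): Inner face of the -y lever's jaw tip; the two points coincide while the clip is shut.
- card_edge (a point): Middle of the outer upright edge of the white plastic feed card, 95 mm above the table; the card is 4 mm thick, 100 mm wide and its edge runs from 40 to 150 mm above the table. It stands in a wooden block on the turntable, edge outward on the robot's side, 150 mm from the turntable's axis. x points level from the edge along the card to the turntable's axis, y across its thickness, z up.
- turntable: Lazy susan; origin on its axis, at table height. Wooden platter, 340 mm diameter, top 30 mm above the table, that turns if pushed (about 2 N at the card's edge). Fixed on it: two clay dishes 116 mm wide with rims 72 mm above the table, and the card's block (60 x 45 mm, top 60 mm above the table, its near end 20 mm inside the card's outer edge).
- canister: Bystander: black plastic canister with a screw lid, 98 mm diameter, 122 mm tall, standing on the table. Origin: centre of its underside. It and the clip lie on opposite sides of the table, either way round.
- jar: Bystander: green glass jar with a cork, 84 mm diameter, 151 mm tall. Origin: centre of its underside.
- scoop: Bystander: stainless scoop, a 64 mm cup 40 mm tall standing on the table with a 105 mm handle to its -x. Origin: centre of the cup's underside.
There are look-alikes about, which are no part of the job. Several things look just like the clip: the one meant starts farthest from the robot's base.

How it is judged:
By the outcome, as a careful person would: the job done as asked, in the order asked, and still so for the second after the job is handed in, while the arm keeps its last pose, push and grip.
It also fails if it takes over 38 s, if anything falls off the work surface, if the arm or the gripper's body presses on something with over 40 N, if the wrist force passes 120 N, or if a joint passes its speed limit or range.

## Working session

There is one attempt and no reset: what is moved stays moved. The work goes in short steps, each a Python script; the robot and the scene stay as the last script left them, time stands still between calls to the robot, and variables do not carry over. Pictures are saved under pics/ and viewed, at most 10 in all, crops included, and the job is handed in when it is done.

```bash
ls; mkdir -p pics; python3 - <<'E'
from station import *
import cv2,numpy as np
for n in ("scene","side"):
    im=read_camera(n); cv2.imwrite(f"pics/{n}0.png",im[:,:,::-1]); i=camera_info(n); print(n,{k:np.round(v,4).tolist() if not isinstance(v,str) else v for k,v in i.items()})
print({k:np.round(v,4).tolist() for k,v in camera_info("wrist").items()},get_time(),get_ee_rot())
E
```

```text
pics
scene {'intrinsics': [[586.5725, 0.0, 331.4619], [0.0, 586.5725, 235.2291], [0.0, 0.0, 1.0]], 'T': [[0.0399, -0.8292, 0.5576, 1.3191], [0.9992, 0.0289, -0.0285, -0.0529], [0.0075, 0.5583, 0.8296, 1.3168], [0.0, 0.0, 0.0, 1.0]]}
side {'intrinsics': [[496.6997, 0.0, 325.0227], [0.0, 496.6997, 231.3873], [0.0, 0.0, 1.0]], 'T': [[0.9943, 0.0579, -0.0897, 0.4054], [-0.1059, 0.6403, -0.7608, -0.9005], [0.0133, 0.766, 0.6428, 0.8343], [0.0, 0.0, 0.0, 1.0]]}
{'intrinsics': [[379.6511, 0.0, 320.9343], [0.0, 379.6511, 243.9774], [0.0, 0.0, 1.0]], 'tool_from_camera': [[-0.0, 0.9599, 0.2802, 0.0767], [1.0, 0.0003, -0.0008, 0.0011], [-0.0008, 0.2802, -0.9599, -0.1621], [0.0, 0.0, 0.0, 1.0]]} 0.1 [-4.86193064e-04  7.07097773e-01  7.07115466e-01 -4.68854010e-04]
```

View pics/scene0.png

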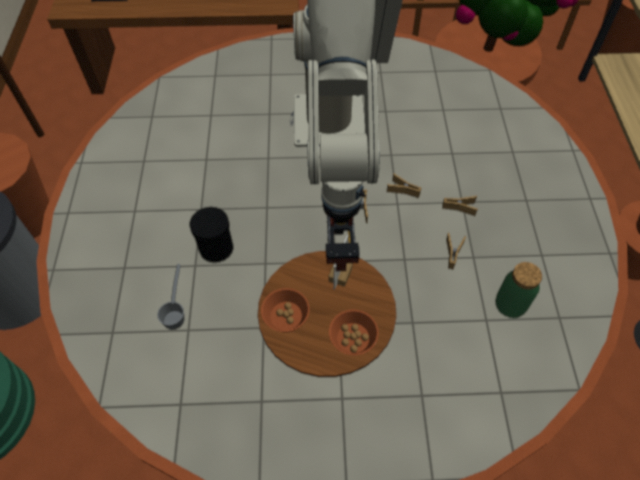

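View pics/side0.png

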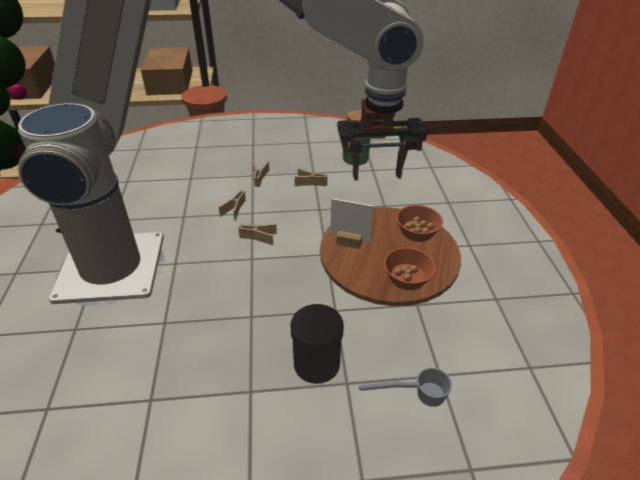

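The scene view shows four clip candidates, at about (365,207), (404,186), (461,205) and (455,250). In the side view they are at (257,233), (232,204), (260,172) and (311,179). I'll compute their ranges and crop the farthest one.

```bash
cat > h.py <<'E'
from station import *
import cv2,numpy as np
from scipy.spatial.transform import Rotation as R
def camT(n,pose=None):
    i=camera_info(n)
    if n!="wrist": return i["intrinsics"],np.array(i["T"])
    p,q=pose; T=np.eye(4); T[:3,:3]=R.from_quat(np.roll(q,-1)).as_matrix(); T[:3,3]=p
    return i["intrinsics"],T@np.array(i["tool_from_camera"])
def ray(n,uv,pose=None):
    K,T=camT(n,pose); d=np.linalg.solve(np.array(K),[uv[0],uv[1],1.]); d=T[:3,:3]@(d*[1,-1,-1]); return T[:3,3],d/np.linalg.norm(d)
def atz(n,uv,z,pose=None):
    o,d=ray(n,uv,pose); return o+d*(z-o[2])/d[2]
def proj(n,P,pose=None):
    K,T=camT(n,pose); p=np.linalg.inv(T)@np.append(P,1); p=np.array(K)@(p[:3]*[1,-1,-1]); return p[:2]/p[2]
def crop(im,x,y,w,h,s,f): cv2.imwrite(f,cv2.resize(im[y:y+h,x:x+w,::-1],None,fx=s,fy=s,interpolation=cv2.INTER_CUBIC))
E
python3 - <<'E'
from h import *
for uv in [(365,207),(404,186),(461,205),(455,250)]:
    p=atz("scene",uv,.016); print(uv,p.round(3),np.hypot(*p[:2]).round(3))
for uv in [(257,233),(232,204),(260,172),(311,179)]:
    p=atz("side",uv,.016); print(uv,p.round(3),np.hypot(*p[:2]).round(3))
s=cv2.imread("pics/scene0.png")[:,:,::-1]; d=cv2.imread("pics/side0.png")[:,:,::-1]
a=cv2.resize(s[225:275,425:485,::-1],(480,400),interpolation=cv2.INTER_CUBIC)
crop(s,425,225,60,50,8,"pics/a.png"); crop(d,285,160,120,100,5,"pics/b.png")
A=cv2.imread("pics/a.png");B=cv2.imread("pics/b.png")[:, :300*2]
B=cv2.resize(B,(480,400)); cv2.imwrite("pics/ab.png",cv2.resize(np.hstack([A,np.zeros((400,0,3),np.uint8)]),None,fx=1,fy=1))
E
```

```text
(365, 207) [0.354 0.088 0.016] 0.365
(404, 186) [0.284 0.204 0.016] 0.35
(461, 205) [0.356 0.355 0.016] 0.503
(455, 250) [0.503 0.315 0.016] 0.594
(257, 233) [0.346 0.077 0.016] 0.355
(232, 204) [0.279 0.207 0.016] 0.347
(260, 172) [0.356 0.359 0.016] 0.506
(311, 179) [0.504 0.309 0.016] 0.591
```

View pics/ab.png

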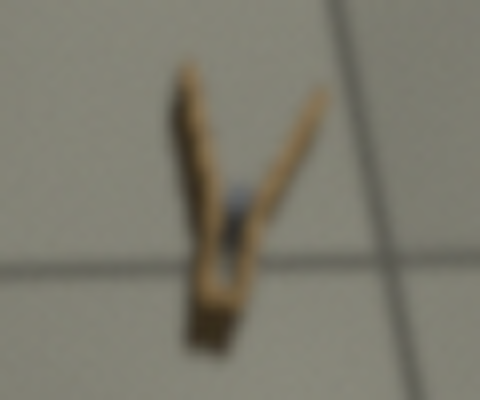

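View pics/b.png

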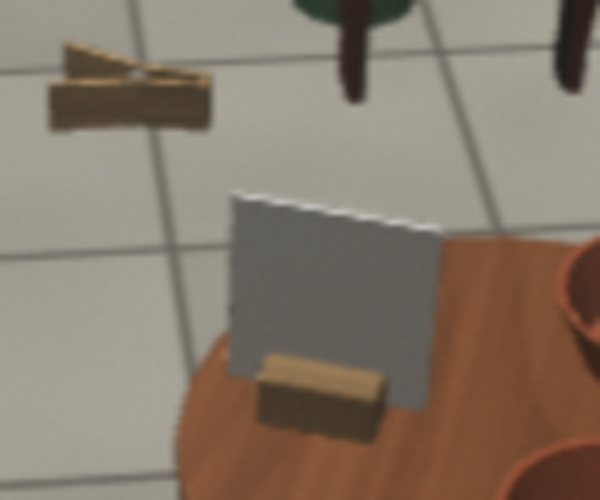

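The scene crop shows the chosen clip. The handle ends (top) are near full-frame pixels (448.5,233) and (465,236.5), and the jaw front is near (453,262). The side crop shows the card: outer edge top at (331.6,198.6), outer edge bottom at (331,235), inner top corner at (373.4,206.4). I'll compute these, then move over the clip.

```bash
cat >> h.py <<'E'
def quat(a):  # tool down, tool x along world angle a
    x=np.array([np.cos(a),np.sin(a),0]); z=np.array([0,0,-1.]); return np.roll(R.from_matrix(np.c_[x,np.cross(z,x),z]).as_quat(),1)
E
python3 - <<'E'
from h import *
h1=atz("scene",(448.5,233),.032);h2=atz("scene",(465,236.5),.032);j=atz("scene",(453,262),.032)
print(h1,h2,j,np.linalg.norm(h1-h2)); m=(h1+h2)/2; d=j-m; a=np.arctan2(d[1],d[0]); print("yaw",a,np.linalg.norm(d))
print("card",[atz("side",p,z).round(3) for p,z in [((331.6,198.6),.15),((331,235),.04),((373.4,206.4),.15)]],"tt",atz("scene",(327,312),.03))
u=d/np.linalg.norm(d); g=m+.012*u
c=g+.02*u; q=quat(a)
move_pose([c[0],c[1],.16],q)
pose=get_tcp_pos(),get_ee_rot(); im=read_camera("wrist"); cv2.imwrite("pics/w1.png",im[:,:,::-1]); np.savez("w1.npz",p=pose[0],q=pose[1])
print(get_time(),get_joint_pos(),pose)
im=read_camera("scene");crop(im,255,195,160,120,5,"pics/s1.png")
E
```

```text
[0.45926205 0.30173317 0.032     ] [0.47190302 0.34368508 0.032     ] [0.54917403 0.29967616 0.032     ] 0.04381502680859453
yaw -0.2688699923242245 0.08670671641464375
card [array([0.529, 0.026, 0.15 ]), array([0.529, 0.025, 0.04 ]), array([ 0.62 , -0.012,  0.15 ])] tt [ 0.67853257 -0.02847434  0.03      ]
2.2083 [ 5.43387417e-01  4.47028783e-01  1.75988097e+00 -6.17884088e-05
  9.34441124e-01  2.38322167e+00] (array([0.49667856, 0.31400847, 0.16009598]), array([-3.82093171e-05,  9.90985083e-01, -1.33972222e-01,  9.24892841e-05]))
```

View pics/w1.png

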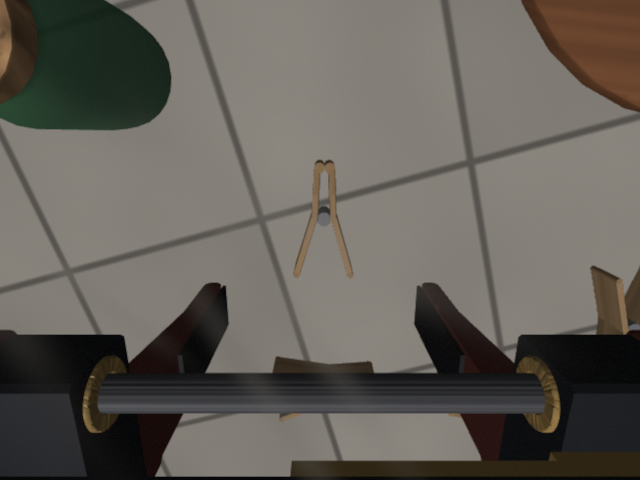

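View pics/s1.png

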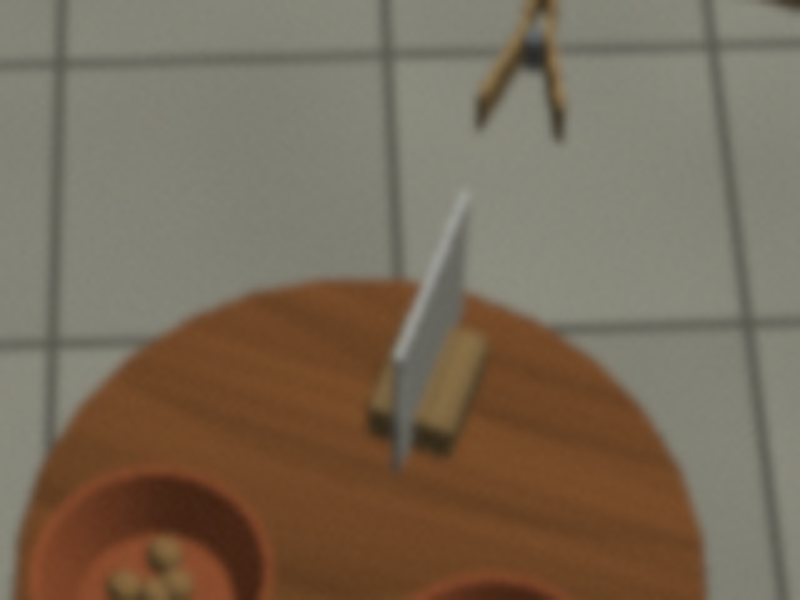

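The wrist view shows the clip's handle ends (top) at (297,273) and (350,273), with the jaw front at (325,162). The scene crop shows the card's top edge running from the outer corner (348.4,233.4) to the inner corner (334.8,266.4). Next I'll measure and grasp.

```bash
python3 - <<'E'
from h import *
w=np.load("w1.npz");P=(w["p"],w["q"])
h1,h2,j=[atz("wrist",p,.032,P) for p in [(297,273),(350,273),(325,162)]]
m=(h1+h2)/2; d=j-m; a=np.arctan2(d[1],d[0]); L=np.linalg.norm(d); u=d/L
print(m,j,"sep",np.linalg.norm(h1-h2),"L",L,"yaw",a)
e,i=[atz("scene",p,.15) for p in [(348.4,233.4),(334.8,266.4)]]; print("card",e,i,np.linalg.norm(e-i),np.arctan2(*(i-e)[1::-1]))
assert .08<L<.092 and abs(np.linalg.norm(h1-h2)-.046)<.006
g=j-.076*u   # jaw front is 40 mm ahead of pivot, pads at -36
print(g,m+.010*u)
g=(g+m+.010*u)/2
q=quat(a)
move_pose([g[0],g[1],.07],q); movel([g[0],g[1],.004],v=.1); print(get_tcp_pos(),get_ft_force())
print("w",get_grip_width())
command_gripper(0.0); print(get_grip_width()*88,get_finger_force(),get_time())
p0=get_tcp_pos(); movel([p0[0],p0[1],.16],v=.15); wait(.2)
pose=get_tcp_pos(),get_ee_rot(); im=read_camera("wrist"); cv2.imwrite("pics/w2.png",im[:,:,::-1]); np.savez("w2.npz",p=pose[0],q=pose[1])
print(get_grip_width()*88,get_finger_force(),get_time(),pose)
E
```

```text
[0.46626414 0.32044367 0.032     ] [0.55139775 0.29600147 0.032     ] sep 0.043155423832869896 L 0.0885728698999644 yaw -0.2795839857965076
card [0.53099922 0.02810772 0.15      ] [ 0.62205377 -0.00853693  0.15      ] 0.09815172687730442 -0.3826142397444404
[0.47834881 0.31697412 0.032     ] [0.47587584 0.31768411 0.032     ]
[0.47751834 0.31757383 0.00440132] [ 0.31232831 -0.34211726 -0.45209476]
w 1.0044702988350416
19.83813607699369 29.986878633499146 4.575
20.143937616529016 29.986314475536346 6.0167 (array([0.47679584, 0.31712733, 0.15912187]), array([ 5.15798615e-04,  9.90243871e-01, -1.39342905e-01, -6.04259460e-04]))
```

View pics/w2.png

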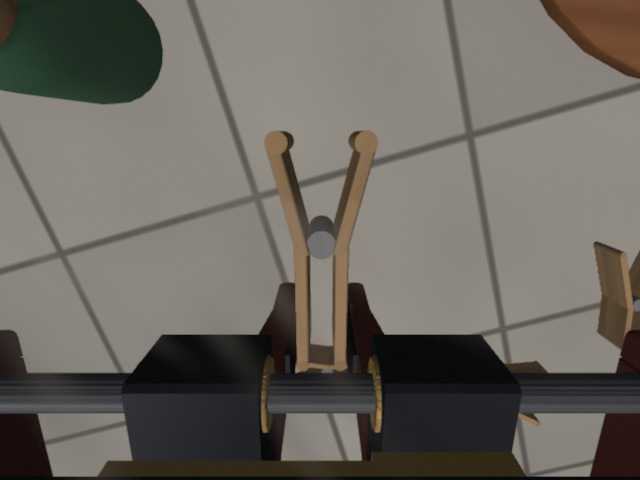

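The clip is held fully open (20 mm at the handles) and centred on the tool axis. The jaw tips (top) are near (279,141) and (363,141). I'll move to a stand-off in front of the card edge and look again.

```bash
python3 - <<'E'
from h import *
w=np.load("w2.npz");P=(w["p"],w["q"]); Rt=R.from_quat(np.roll(P[1],-1))
t=[Rt.inv().apply(atz("wrist",p,P[0][2]+.028,P)-P[0]) for p in [(279,133),(363,133),(292,143),(350,143)]]
print(np.round(t,4))
e=np.array([.530,.027]); a=-.388; u=np.array([np.cos(a),np.sin(a)])
p=e-u*(.077+.045)
move_pose([p[0],p[1],.13],quat(a)); movel([p[0],p[1],.083]); wait(.3)
pose=get_tcp_pos(),get_ee_rot(); im=read_camera("wrist"); cv2.imwrite("pics/w3.png",im[:,:,::-1]); np.savez("w3.npz",p=pose[0],q=pose[1])
print(get_grip_width()*88,get_time(),pose)
print("pred edge px",[proj("wrist",[*e,z],pose).round(1) for z in (.15,.095,.04)])
E
```

```text
[[ 0.0782 -0.0143 -0.0281]
 [ 0.0782  0.0141 -0.0281]
 [ 0.075  -0.01   -0.0281]
 [ 0.075   0.0098 -0.0281]]
19.839310915270417 7.825 (array([0.41765393, 0.07330407, 0.08369285]), array([-2.61144751e-04,  9.81250671e-01, -1.92734325e-01,  7.29041240e-04]))
pred edge px [array([323.6, -81.9]), array([322.8,   4. ]), array([322.4,  40.9])]
```

View pics/w3.png

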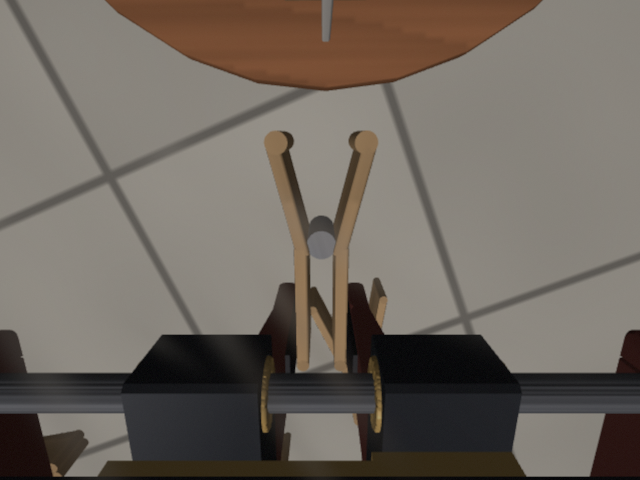

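The wrist view shows the card edge's bottom at (326,41), against a predicted (322.4,40.9), so it needs about 2 mm of sideways correction. Jaws are centred at column 321. I'll correct and go in.

```bash
python3 - <<'E'
from h import *
w=np.load("w3.npz");P=(w["p"],w["q"]); Rt=R.from_quat(np.roll(P[1],-1))
b=atz("wrist",(326,41),.04,P); print(b,Rt.inv().apply(b-P[0]))
a=-.388; e=b[:2]; u=np.array([np.cos(a),np.sin(a)]); n=np.array([-u[1],u[0]])
print("dist axis",np.linalg.norm(e-[.6785,-.0285]))
q=quat(a); s=e-u*(.077+.03)
movel([*s,.083],frame=q,v=.1)
f=e-u*.062
print(movel([*f,.083],v=.05,until_force=3)); wait(.5)
pose=get_tcp_pos(),get_ee_rot(); im=read_camera("wrist")
A=cv2.resize(im[60:260,220:420,::-1],(400,400),interpolation=cv2.INTER_CUBIC)
B=cv2.resize(read_camera("side")[180:255,290:365,::-1],(400,400),interpolation=cv2.INTER_CUBIC)
cv2.imwrite("pics/f.png",np.hstack([A,B]))
print(f,pose,get_ft_force(),get_grip_width()*88,get_time(),abs(get_qvel()).max())
print(proj("wrist",[*e,.15],pose),proj("wrist",[*e,.095],pose))
E
```

```text
[0.52931248 0.02538319 0.04      ] [0.12143055 0.00216151 0.0438527 ]
dist axis 0.1586200276907486
False
[0.47192109 0.04884013] (array([0.47188978, 0.04887851, 0.08301414]), array([-1.19983175e-05,  9.81243565e-01, -1.92772056e-01, -1.37664820e-05])) [-0.60307978  0.42573199 -0.63939251] 20.218354921715918 9.775 0.0019909622287365386
[322.03493272 199.62163809] [321.72587788 176.05905428]
```

View pics/f.png

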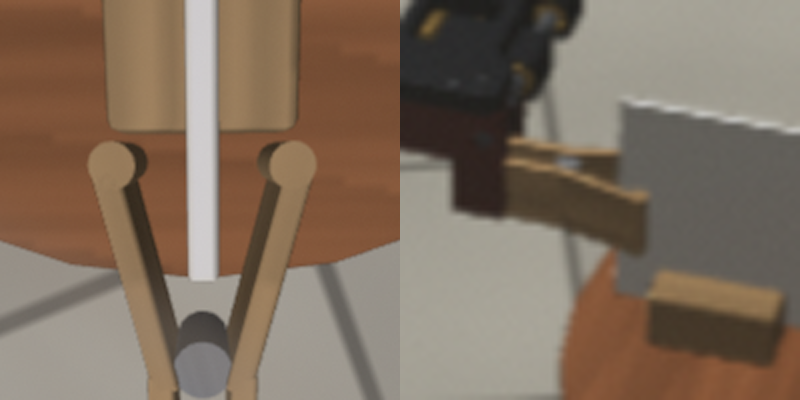

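The card edge's top end is at full-frame (321.5,200), against a predicted (322,199.6). It sits centred between the two jaws, clear on both sides, with the tips about 13 mm past the edge and about half-way up. Nothing is in contact, so I'm handing in.

```bash
python3 -c "
from station import *
print(get_ft_force(),get_finger_force(),get_time());print(job_done())"
```

```text
[-0.60307978  0.42573199 -0.63939251] 29.986183047294617 9.775
the job is handed in; nothing more can be done
None
```

I handed the job in at 9.8 s: the arm is holding the clip squeezed wide open around the card's outer edge, about half-way up, with the edge roughly 13 mm inside the jaw tips and no sign of contact in the last pictures or the wrist force; the verdict was not shown to me.

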